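# Fasten the boot dryer's filter hatch

### The job

The filter hatch of the boot dryer is shut, but its slotted stud still stands up, unfastened. Take the slot key out of its wooden block, push the stud down with the key and turn it clockwise, about a quarter turn, until it clicks into its catch and stays there, pressing little harder than its light spring needs (under 10 N) and never wrenching it against its stop; then stand the key back, fully home, in its slot in the block. Leave everything else on the shelf where it is.

Things in the scene. Friction and masses are not known exactly. Their poses are not given: they have to be found in the camera images.
- dryer: Boot dryer, fixed: grey housing 220 x 240 x 82 mm, two black boot tubes (42 mm thick, 225 mm above the table) at its far side. Origin: centre of the underside; z up; -x is the near face. The hatch, in the near half of the top, is 88 mm above the origin. The stud's axis is at x = -50, y = 0 mm, inside a fixed steel collar (32 mm bore, 40 mm outside, 15 mm high above the hatch).
- stud_slot (a point): Middle of the stud's slot floor, on the stud's axis; x along the slot, z up; turns and sinks with the stud. Head: steel disc 26 mm across; slot 5.5 mm wide, 5 mm deep, open at both ends, at first about along the dryer's x. Stud up: this point is 13.5 mm above the hatch, head top 18.5 mm (3.5 mm proud of the collar). Caught: head about level with the collar.
- stud_press (a joint): How far the stud is pushed down, m: 0 up. Spring: 3.5 N up at 0, 0.5 N more per mm. A cross pin lets it turn only once it is down past its run, whose depth differs from dryer to dryer and is not seen: 0.0053 to 0.0087; a solid stop lies 0.0012 deeper. In the catch the spring lifts it 0.004 from the run, to 0.0013 to 0.0047; run depth with the key away means not caught.
- stud_turn (a joint): Turn of the stud, rad, growing clockwise seen from above: about 0 unfastened. The catch is about a quarter turn on, but differs from dryer to dryer and is not seen: 1.21 to 1.93, with 0.08 of play either way and a solid stop just past it. It turns lightly (about 0.03 N m). Past about 0.4 the pin is held down under its run, so the key need not press hard on.
- key_grip (a point): Centre of the key's flat black grip: 36 mm along the key's x, 10 mm thick along y, 34 mm high; z up. Key: 74 mm long, about 70 g, upright in the block at the start. Below the grip a shank 9 mm thick, a round collar 26 mm across (underside 41 mm below this point), then a flat blade 18 mm wide along x, 3 mm thick, 16 mm long, its end 57 mm below this point.
- key_block: Wooden block, fixed, 110 (x) x 64 (y) x 50 (z) mm; origin at the centre of its underside. A small needle file with a wooden handle stands in it at x = +36 mm, to 84 mm above the table.
- key_block_hole0 (a point): Middle of the mouth of the key's slot in the block's top (25 mm towards -x from the block's middle): 22 mm along the block's x, 7 mm along its y, 24 mm deep. With the key home its collar lies flat on the block's top, so key_grip is 41 mm above this point.
- file_holder: Bystander, loose: aluminium ski file holder, 140 x 40 x 40 mm, origin under its centre.
- toe_cap: Bystander, loose: black rubber boot toe cap, 107 x 96 x 60 mm, origin under its centre.
- bowl: Bystander, loose: white ceramic bowl, 124 mm across, 55 mm high, origin under its centre.
- compass_case: Bystander, loose: green plastic compass case with a snap lid, 85 x 66 x 25 mm, origin under its centre.
- wax_bar: Bystander, loose: pale bar of hard wax, 100 x 42 x 24 mm, origin under its centre.
- scraper: Bystander, loose: clear plastic ski scraper, 60 x 135 x 5 mm, origin under its centre.
- key_tip (a point): Middle of the end of the key's blade.
- key: The key itself; origin and axes as key_tip (blade end, x along the blade's width, z up).
Mind the look-alikes: they are no part of the job. Of the things that look like the key, the largest one is meant.

How it is judged:
By the outcome, as a careful person would: the job done as asked, in the order asked, and still so for the second after the job is handed in, with the robot touching nothing.
It also fails if it takes over 72 s, if anything falls off the work surface, if the arm or the gripper's body presses on something with over 40 N, if the wrist force passes 120 N, or if a joint passes its speed limit or range.

### The arm

A 6-joint arm with a two-finger parallel gripper is mounted at the origin on the work surface. World frame = base frame: x ahead of the robot, y to its left, z up, the work surface at z = 0. Lengths are in m, angles in rad, forces in N, time in s.
With the tool pointing down it reaches from about 0.325 to 0.775 m from the base axis. Payload 5.5 kg.
Tool frame: the origin (TCP) lies between the finger pads; the fingertips stand 19 mm ahead of it and the grasp point (between the pads) is the TCP; z points along the fingers, x is the direction in which the jaws open and shut, and the axes are right-handed (so a half turn about z gives the same grasp; the last joint's range is limited). The gripper opens to 85 mm and grips with 20 to 120 N. Pads are 22 mm wide; open, the fingers measure 114 mm over their backs; the gripper's body (76 mm by 85 mm) begins 54 mm behind the grasp point. The pads swing forward as they close: fully open they stand 13 mm farther back than shut.
Start: joints at [-1.244, 0.091, 1.231, -0, 1.82, -0.057], TCP at [0.225, -0.556, 0.25] pointing down, gripper open.
Joint ranges: [-2.87, 2.87], [-0.86, 2.18], [0.17, 2.46], [-1.51, 4.65], [0.06, 2.69], [-2.65, 2.65]. Speed limits (rad/s): [2.57, 2.57, 3.01, 3.14, 3.14, 3.14].

### API

Orientations are given as a rotation vector (axis times angle).
In Python, from plant import * gives the robot as it stands.
- The arm moves only by the tool arm_command, never from a script. Its arguments are lists of equal length, an entry for each row: "slide": the shift along the tool's x, y, z in units of 40 mm (1.0 is 40 mm), a list of three; "dr": the turn, a rotation vector about the tool's x, y, z in units of 8 degrees (1.0 is 8 degrees), a list of three; "grip": the gripper command: -1 is shut, 1 is fully open, values between are in proportion. In form: {"slide": [[tx, ty, tz], ...], "dr": [[ax, ay, az], ...], "grip": [grip, ...]}. A call has 1 to 12 rows; each row is the pose to reach, as a shift and turn from the pose commanded when the call began, along the tool's axes at that moment; what a row does not reach only later rows make up. A row lasts 1/10 s, in which the tool goes at most 50 mm and 8.59 degrees, less where a joint would pass 70% of its speed; a pose out of reach is approached as far as the arm can. A call with a gripper value outside its range is refused whole. The fingers move at their own pace and stop on an object; the grip force is fixed at half the most. Time passes only in rows, so rows that repeat a pose let the fingers close. It gives the time, the measured TCP pose, the force and the opening at its end, in the units of the state.
- get_obs(): the state, without advancing time (a new reading comes with each control period).
- camera(name): name is "scene" or "top" or "wrist"; returns a dict with "color" (480x640x3 uint8, red, green, blue), "K" (3x3 intrinsics, pixels), "k1" (the pictures are not rectified: a ray, as slopes to the right and down, at radius r is drawn at 1 + k1 r^2 times it, then the intrinsics apply), "position" and "rotation" of the camera in the world; the wrist camera has in their place "T_tool_cam" (4x4, takes a point from camera to tool coordinates, whose origin is the TCP and whose axes are the tool frame's). Camera axes: x right, y down, z forward; pixel columns grow to the right and rows downward; lengths in m; the calibration is good to about 2 mm. A picture is of the moment at which its call begins: read the wrist's pose just before it. There is no depth.
- job_done(): hands the job in, once; it reports no verdict.
Trained networks look in a picture, given as the dict that the camera call returned (one of the last four; its "shot" number tells which), for a name from the list of things; names that differ only in an ending like _2 or _b are one class to them, and where a whole thing is asked for, a point or a joint stands for the part that bears it (a point fixed in the world has none). Each returns a list of dicts, best first, with "conf" (0 to 1); they miss things now and then, are a little off and sometimes report something else, mostly with a low value. They report only what shows in the picture. A call takes as long as a camera call. They do not tell look-alikes from the thing itself.
- look_for(picture, name): "box" ([left, top, right, bottom] in pixels, round what is visible of it).
The state is a dict: "time": time; "joints": joint angles; "dq": joint speeds; "tau": joint torques, N m; "tool_pos": TCP position; "orientation": TCP orientation; "contact_force": force on the tool from outside, world axes, zero at the start; "moment": the same for the moment, N m; "finger_gap": opening from 0.0 (shut) to 1.0 (fully open).
Only numpy, scipy, OpenCV 4.12 (cv2) and the standard library are available. Lean on these libraries where they do the work, as an engineer would, in place of code of your own. Each camera call takes 0.05 s, during which the arm holds its last target. There are 200 camera calls.

## Working session

There is one attempt and no reset: what is moved stays moved. The work goes in short steps, Python scripts to look and compute and a tool call to move; the robot and the scene stay as the last step left them, time stands still between calls to the robot, and variables do not carry over. Pictures are saved under pics/ and viewed, on a budget of 10 in all, crops included, one or two more only if the job needs it, and the job is handed in when it is done.

Besides the shell and the picture viewer there is one more tool, called after "Request:" in YAML: its name, and indented under it one key for each argument. arm_command: Moves the arm, as the interface text tells. Its arguments: {"type":"object","properties":{"slide":{"type":"array"},"dr":{"type":"array"},"grip":{"type":"array"}},"required":["slide","dr","grip"]}

```bash
ls; mkdir -p pics
cat > h.py <<'E'
from plant import *
import numpy as np, cv2
from scipy.spatial.transform import Rotation as R
def shot(n):
    o=get_obs(); c=camera(n)
    if 'position' in c:
        c['p']=np.array(c['position']); r=np.array(c['rotation']); c['R']=r if r.shape==(3,3) else R.from_rotvec(r).as_matrix()
    else:
        T=np.array(c['T_tool_cam']); Rt=R.from_rotvec(o['orientation']).as_matrix()
        c['R']=Rt@T[:3,:3]; c['p']=Rt@T[:3,3]+np.array(o['tool_pos'])
    return c
def save(c,f,crop=None,s=1):
    im=c['color'][:,:,::-1]
    if crop: im=im[crop[1]:crop[3],crop[0]:crop[2]]
    if s!=1: im=cv2.resize(im,None,fx=s,fy=s,interpolation=cv2.INTER_CUBIC)
    cv2.imwrite('pics/'+f,im)
def ray(c,u,v):
    K=np.array(c['K']); d=np.array([(u-K[0,2])/K[0,0],(v-K[1,2])/K[1,1]]); s=d.copy()
    for _ in range(20): s=d/(1+c['k1']*(s@s))
    return c['R']@np.array([s[0],s[1],1])
def at(c,u,v,z):
    d=ray(c,u,v); return c['p']+d*(z-c['p'][2])/d[2]
def proj(c,P):
    q=c['R'].T@(np.array(P)-c['p']); s=q[:2]/q[2]; s=s*(1+c['k1']*(s@s)); K=np.array(c['K'])
    return np.array([K[0,0]*s[0]+K[0,2],K[1,1]*s[1]+K[1,2]])
E
python3 - <<'E'
from h import *
np.set_printoptions(precision=4,suppress=True)
print(get_obs())
for n in['top','scene']:
    c=shot(n); save(c,n+'0.png'); print(n,c['p'],c['R'].tolist(),c['k1'],c['K'])
    for k in['dryer','stud_slot','key','key_grip','key_block']:
        print(k,[(np.round(d['box']).tolist(),round(d['conf'],2)) for d in look_for(c,k)][:5])
E
```

```text
pics
{'time': 0.0, 'joints': array([-1.2437,  0.0919,  1.2319,  0.    ,  1.8198, -0.0567]), 'dq': array([ 0.0004, -0.0012, -0.0014,  0.0017,  0.0012,  0.0014]), 'tau': array([ -0.0013, -45.8735, -41.8023,  -0.0001,   0.0115,  -0.    ]), 'tool_pos': array([ 0.2246, -0.5561,  0.2491]), 'orientation': array([-2.6034,  1.7563,  0.0025]), 'contact_force': array([-0.2238,  0.0747, -0.0441]), 'moment': array([-0.0382, -0.0493, -0.0078]), 'finger_gap': 0.9954561118544539}
top [0.3396 0.0181 1.0959] [[0.006616886720804713, -0.9815844116021742, 0.19091427319542503], [-0.9999045881882337, -0.008809758077636533, -0.010639674935465263], [0.012125647621586577, -0.19082565619493325, -0.9815490500262991]] -0.09740837590635885 [[434.5535   0.     313.6718]
 [  0.     434.5535 239.4107]
 [  0.       0.       1.    ]]
dryer [([252.0, 126.0, 363.0, 247.0], 0.69)]
stud_slot [([451.0, 275.0, 461.0, 286.0], 0.27)]
key [([449.0, 275.0, 461.0, 291.0], 0.74), ([428.0, 317.0, 439.0, 322.0], 0.44), ([430.0, 250.0, 474.0, 300.0], 0.42), ([465.0, 323.0, 480.0, 335.0], 0.4)]
key_grip [([464.0, 325.0, 478.0, 334.0]
[... 195 characters left out ...]
86010498781, -0.42230172839404634], [0.5487237664707564, -0.5115824000405981, 0.6612001785230008], [0.015859681874182713, -0.7843933301439379, -0.6200609438729009]] -0.11865860982735518 [[505.8268   0.     316.6245]
 [  0.     505.8268 241.6623]
 [  0.       0.       1.    ]]
dryer [([290.0, 209.0, 450.0, 357.0], 0.61), ([185.0, 398.0, 240.0, 445.0], 0.54)]
stud_slot []
key [([147.0, 312.0, 166.0, 351.0], 0.89), ([89.0, 330.0, 106.0, 350.0], 0.69), ([138.0, 305.0, 152.0, 328.0], 0.69), ([328.0, 167.0, 368.0, 202.0], 0.58)]
key_grip [([140.0, 303.0, 155.0, 330.0], 0.76), ([91.0, 330.0, 105.0, 354.0], 0.69), ([146.0, 317.0, 166.0, 348.0], 0.68)]
key_block [([137.0, 326.0, 197.0, 399.0], 0.57)]
```

View pics/top0.png

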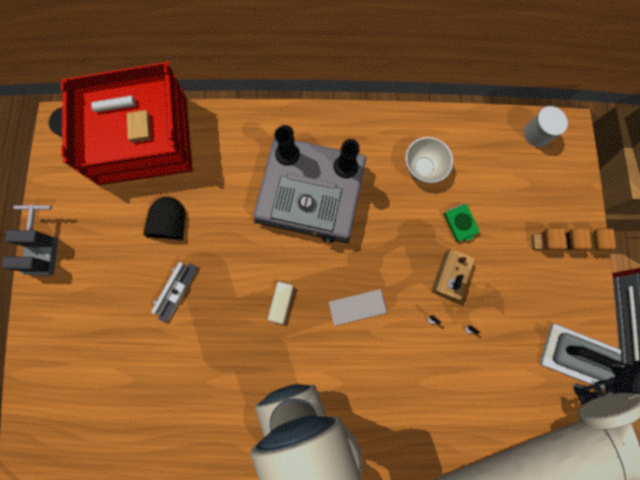

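View pics/scene0.png

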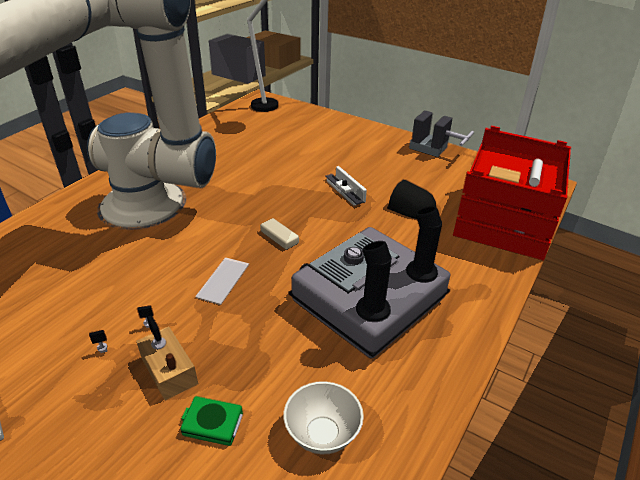

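Top view: the key is in the wooden block at (456,284), with the file at (462,261). Two smaller look-alikes stand at (433,320) and (472,330). The stud is at (307,202) on the dryer.

Run:
```python
from h import *
np.set_printoptions(precision=4,suppress=True)
c=shot('top')
print('key',at(c,456,283,.1),'file',at(c,462,260,.08),'look',at(c,434,320,.05),at(c,472,330,.05))
print('block corners',[at(c,*p,.05)[:2] for p in [(447,252),(474,255),(464,300),(433,294)]])
print('stud',at(c,307,202,.105))
print('dryer',[at(c,*p,.082)[:2] for p in [(274,136),(366,157),(349,240),(256,222)]])
o=get_obs();print(R.from_rotvec(o['orientation']).as_matrix())
w=shot('wrist'); print(np.array(w['T_tool_cam']),w['K'],w['k1'])
```

```text
key [ 0.433  -0.3245  0.1   ] file [ 0.4901 -0.349   0.08  ] look [ 0.3485 -0.2834  0.05  ] [ 0.3242 -0.376   0.05  ]
block corners [array([ 0.5143, -0.3229]), array([ 0.5072, -0.3912]), array([ 0.3963, -0.3596]), array([ 0.4109, -0.2833])]
stud [0.6223 0.0237 0.105 ]
dryer [array([0.7999, 0.1083]), array([ 0.7466, -0.1215]), array([ 0.5361, -0.077 ]), array([0.578 , 0.1456])]
[[ 0.3745 -0.9272  0.    ]
 [-0.9272 -0.3745 -0.    ]
 [ 0.      0.     -1.    ]]
[[ 1.      0.0003 -0.0001  0.0008]
 [-0.0003  0.9633  0.2685 -0.0679]
 [ 0.0002 -0.2685  0.9633 -0.1235]
 [ 0.      0.      0.      1.    ]] [[340.1116   0.     324.8822]
 [  0.     340.1116 238.8126]
 [  0.       0.       1.    ]] -0.0174032038885391
```

Request:
arm_command:
  slide:
    - [-3.45, -7.05, 0]
    - [-3.45, -7.05, 0]
    - [-3.45, -7.05, 0]
    - [-3.45, -7.05, 0]
    - [-3.45, -7.05, 0]
    - [-3.45, -7.05, 0]
    - [-3.45, -7.05, 0]
    - [-3.45, -7.05, 0]
    - [-3.45, -7.05, 0]
    - [-3.45, -7.05, 0]
    - [-3.45, -7.05, 0]
    - [-3.45, -7.05, 0]
  dr:
    - [0, 0, -17.6]
    - [0, 0, -17.6]
    - [0, 0, -17.6]
    - [0, 0, -17.6]
    - [0, 0, -17.6]
    - [0, 0, -17.6]
    - [0, 0, -17.6]
    - [0, 0, -17.6]
    - [0, 0, -17.6]
    - [0, 0, -17.6]
    - [0, 0, -17.6]
    - [0, 0, -17.6]
  grip: [1, 1, 1, 1, 1, 1, 1, 1, 1, 1, 1, 1]

```text
time: 1.9
tool_pos: [0.4345, -0.3228, 0.2504]
orientation: [2.992, 0.957, 0.0]
contact_force: [-0.3, 0.4, -0.3]
finger_gap: 1.0
```

Request:
arm_command:
  slide:
    - [0, 0, 0]
    - [0, 0, 0]
    - [0, 0, 0]
    - [0, 0, 0]
    - [0, 0, 0]
    - [0, 0, 0]
  dr:
    - [0, 0, -4.7]
    - [0, 0, -4.7]
    - [0, 0, -4.7]
    - [0, 0, -4.7]
    - [0, 0, -4.7]
    - [0, 0, -4.7]
  grip: [1, 1, 1, 1, 1, 1]

```text
time: 2.5
tool_pos: [0.4345, -0.3228, 0.2504]
orientation: [2.529, 1.863, 0.0]
contact_force: [0.5, -0.7, -0.8]
finger_gap: 0.999
```

Run:
```python
from h import *
np.set_printoptions(precision=4,suppress=True)
o=get_obs();print(o['tool_pos'],o['joints'],np.degrees(np.arctan2(*R.from_rotvec(o['orientation']).as_matrix()[[1,0],0])))
c=shot('wrist'); save(c,'w1.png')
for k in['key','key_grip','key_block']:
    print(k,[(np.round(d['box']).tolist(),round(d['conf'],2)) for d in look_for(c,k)][:5])
```

```text
[ 0.4345 -0.3228  0.2504] [-0.7018 -0.0673  1.3902  0.      1.8186 -1.9714] 72.74024518783153
key [([211.0, 116.0, 244.0, 134.0], 0.97), ([303.0, 207.0, 327.0, 256.0], 0.93), ([319.0, 109.0, 347.0, 130.0], 0.64)]
key_grip [([213.0, 115.0, 249.0, 137.0], 0.88), ([320.0, 109.0, 348.0, 133.0], 0.64), ([303.0, 207.0, 328.0, 260.0], 0.63)]
key_block [([278.0, 180.0, 349.0, 300.0], 0.89)]
```

View pics/w1.png

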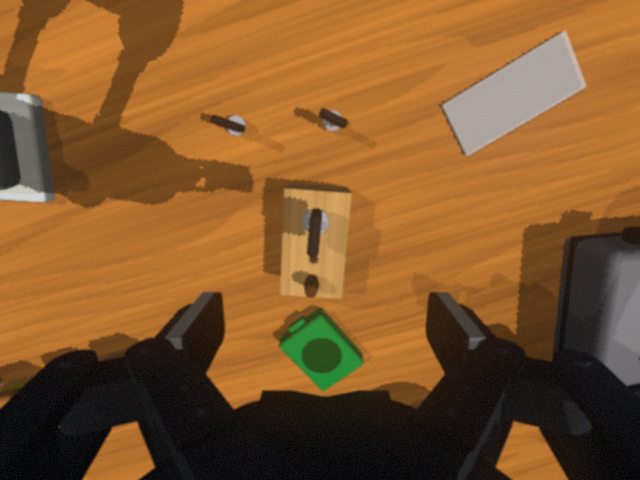

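The wrist view shows the block's top corners at (285,189), (351,192), (342,298) and (280,297). The key grip runs from (316,209) to (313,262), with the file at (311,286).

Run:
```python
from h import *
np.set_printoptions(precision=4,suppress=True)
c=shot('wrist')
a=[at(c,*p,.05) for p in [(285,189),(351,192),(342,298),(280,297)]]
print(a, np.mean(a,0)); ang=lambda d:np.degrees(np.arctan2(d[1],d[0]))
print(ang(a[3]-a[0]),ang(a[2]-a[1]),ang(a[0]-a[1]),ang(a[3]-a[2]),np.linalg.norm(a[3]-a[0]),np.linalg.norm(a[1]-a[0]))
# dark mask for grip
im=c['color'][195:275,296:335].astype(int); m=(im.max(2)<60).astype(np.uint8)
n,l,s,ce=cv2.connectedComponentsWithStats(m)
for i in range(1,n):
    if s[i,4]>60:
        ys,xs=np.nonzero(l==i); print(s[i],ce[i]+[296,195])
        print(cv2.minAreaRect(np.c_[xs+296,ys+195].astype(np.float32)))
print([at(c,317.5,209,.108),at(c,318,209,.108),at(c,312.5,261,.091)])
for f in (.108,.1,.091,.074): print(f,at(c,316.5,212,f),at(c,314,257,f))
# predicted key from block centre
```

```text
[array([ 0.3977, -0.3517,  0.05  ]), array([ 0.4191, -0.2926,  0.05  ]), array([ 0.5221, -0.3322,  0.05  ]), array([ 0.5018, -0.3933,  0.05  ])] [ 0.4602 -0.3424  0.05  ]
-21.791523695215453 -21.019428987023222 -109.94285523934964 -108.32639792408321 0.1121629053540587 0.06282624002664677
[array([ 0.4154, -0.3236,  0.108 ]), array([ 0.4155, -0.3232,  0.108 ]), array([ 0.4611, -0.3432,  0.091 ])]
0.108 [ 0.4174 -0.3251  0.108 ] [ 0.4527 -0.3385  0.108 ]
0.1 [ 0.4189 -0.3258  0.1   ] [ 0.4552 -0.3396  0.1   ]
0.091 [ 0.4205 -0.3265  0.091 ] [ 0.4579 -0.3408  0.091 ]
0.074 [ 0.4235 -0.3279  0.074 ] [ 0.4632 -0.343   0.074 ]
```

Request:
arm_command:
  slide:
    - [-0.24, 0.16, 0.5]
    - [-0.24, 0.16, 1.5]
    - [-0.24, 0.16, 2.0]
    - [-0.24, 0.16, 2.0]
  dr:
    - [0, 0, 0.4]
    - [0, 0, 0.4]
    - [0, 0, 0.4]
    - [0, 0, 0.4]
  grip: [1, 1, 1, 1]

```text
time: 3.15
tool_pos: [0.4364, -0.3328, 0.166]
orientation: [-2.576, -1.786, 0.003]
contact_force: [-0.1, -0.0, 0.5]
finger_gap: 1.001
```

Run:
```python
from h import *
np.set_printoptions(precision=4,suppress=True)
o=get_obs();print(o['tool_pos'],np.degrees(np.arctan2(*R.from_rotvec(o['orientation']).as_matrix()[[1,0],0])))
c=shot('wrist')
ex=np.array([np.cos(np.radians(-20.5)),np.sin(np.radians(-20.5)),0]);ey=np.array([-ex[1],ex[0],0])
b=np.array([.4378,-.3337,0]); im=c['color'].copy()
for z in(.074,.108):
    P=[b+ex*.018*i+ey*.005*j+[0,0,z] for i,j in((1,1),(1,-1),(-1,-1),(-1,1))]
    cv2.polylines(im,[np.round([proj(c,p) for p in P]).astype(int)],True,(255,0,0) if z<.1 else (0,255,0))
P=[b+ex*(.025+.055*i)+ey*.032*j+[0,0,.05] for i,j in((1,1),(1,-1),(-1,-1),(-1,1))]
cv2.polylines(im,[np.round([proj(c,p) for p in P]).astype(int)],True,(0,0,255))
c['color']=im; save(c,'w2.png',(200,120,460,380),3) if 0 else save(c,'w2.png',(220,150,420,350),3)
```

```text
[ 0.4364 -0.3328  0.166 ] 69.48271709794145
```

View pics/w2.png

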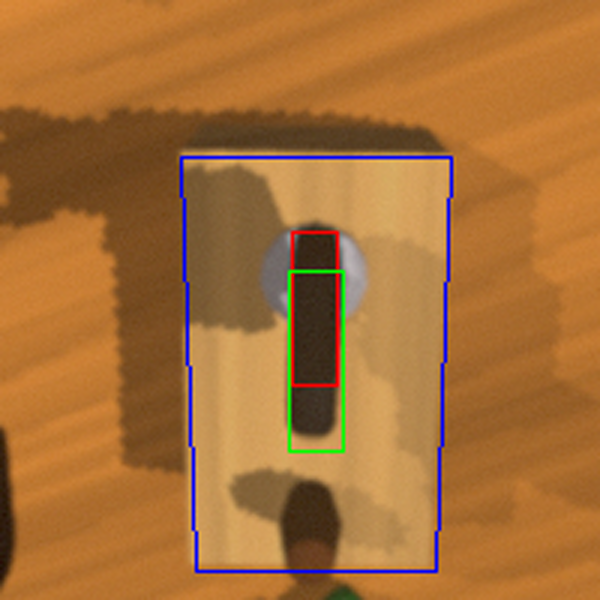

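Request:
arm_command:
  slide:
    - [-0.03, -0.01, 0.5]
    - [-0.03, -0.01, 1.2]
    - [-0.03, -0.01, 1.5]
    - [-0.03, -0.01, 1.5]
    - [-0.03, -0.01, 1.5]
  dr:
    - [0, 0, 0]
    - [0, 0, 0]
    - [0, 0, 0]
    - [0, 0, 0]
    - [0, 0, 0]
  grip: [1, 1, 1, 1, 1]

```text
time: 3.7
tool_pos: [0.4375, -0.3353, 0.112]
orientation: [2.579, 1.79, 0.001]
contact_force: [-0.4, 0.5, 0.0]
finger_gap: 1.003
```

Request:
arm_command:
  slide:
    - [0, -0.03, 0.3]
    - [0, -0.03, 0.47]
    - [0, -0.03, 0.47]
    - [0, -0.03, 0.47]
    - [0, -0.03, 0.47]
    - [0, -0.03, 0.47]
    - [0, -0.03, 0.47]
    - [0, -0.03, 0.47]
    - [0, -0.03, 0.47]
    - [0, -0.03, 0.47]
  dr:
    - [0, 0, 0]
    - [0, 0, 0]
    - [0, 0, 0]
    - [0, 0, 0]
    - [0, 0, 0]
    - [0, 0, 0]
    - [0, 0, 0]
    - [0, 0, 0]
    - [0, 0, 0]
    - [0, 0, 0]
  grip: [1, 1, 1, -1, -1, -1, -1, -1, -1, -1]

```text
time: 4.7
tool_pos: [0.4359, -0.3345, 0.0917]
orientation: [2.581, 1.791, 0.0]
contact_force: [-0.3, 0.9, 0.8]
finger_gap: 0.113
```

Run:
```python
from h import *
np.set_printoptions(precision=4,suppress=True)
for i in range(5):
    o=get_obs();print(o['tool_pos'],np.degrees(np.arctan2(*R.from_rotvec(o['orientation']).as_matrix()[[1,0],0])),o['contact_force'],o['moment'],o['finger_gap'],o['joints']);
    if i<4: camera('top')
```

```text
[ 0.4359 -0.3345  0.0917] 69.52542103943624 [-0.2955  0.93    0.8268] [-0.0175 -0.0142  0.0248] 0.11260891870241568 [-0.7165 -0.0174  1.6232  0.0001  1.5355 -1.9299]
[ 0.4359 -0.3345  0.0916] 69.52512597050396 [-0.0244  0.1324  1.67  ] [0.0725 0.0597 0.0326] 0.10950291499238017 [-0.7164 -0.0174  1.6232  0.      1.5355 -1.9299]
[ 0.4359 -0.3345  0.0916] 69.52697895765125 [0.2039 0.0929 1.1713] [ 0.0485  0.0283 -0.0305] 0.10826160489187861 [-0.7164 -0.0174  1.6232  0.0001  1.5355 -1.9299]
[ 0.4359 -0.3345  0.0916] 69.52254463459998 [ 0.1977 -0.352   0.9187] [ 0.0568 -0.0463 -0.0304] 0.10708241324971443 [-0.7165 -0.0173  1.6232  0.0001  1.5355 -1.9299]
[ 0.4359 -0.3345  0.0917] 69.52188664826555 [-0.0999  0.2603  1.66  ] [ 0.0858 -0.0408 -0.019 ] 0.1066384278010986 [-0.7165 -0.0174  1.6232  0.0001  1.5355 -1.9299]
```

Request:
arm_command:
  slide:
    - [0, 0, -0.25]
    - [0, 0, -0.75]
    - [0, 0, -1.7]
    - [0, 0, -2.8]
    - [0, 0, -4.0]
    - [0, 0, -4.0]
  dr:
    - [0, 0, 0]
    - [0, 0, 0]
    - [0, 0, 0]
    - [0, 0, 0]
    - [0, 0, 0]
    - [0, 0, 0]
  grip: [-1, -1, -1, -1, -1, -1]

```text
time: 5.5
tool_pos: [0.4372, -0.3357, 0.2611]
orientation: [2.57, 1.783, 0.005]
contact_force: [-0.3, 0.0, -1.0]
finger_gap: 0.109
```

Request:
arm_command:
  slide:
    - [0.5, 0.1, 0]
    - [1.5, 0.3, 0]
    - [2.6, 0.52, 0]
    - [3.7, 0.74, 0]
    - [4.8, 0.96, 0]
    - [5.9, 1.17, 0]
    - [7.0, 1.4, 0]
    - [8.0, 1.6, 0]
    - [8.2, 1.63, 0]
    - [8.2, 1.63, 0]
    - [8.2, 1.63, 0]
  dr:
    - [0, 0, 0]
    - [0, 0, -0.3]
    - [0, 0, -0.6]
    - [0, 0, -0.9]
    - [0, 0, -1.19]
    - [0, 0, -1.19]
    - [0, 0, -1.19]
    - [0, 0, -1.19]
    - [0, 0, -1.19]
    - [0, 0, -1.19]
    - [0, 0, -1.19]
  grip: [-1, -1, -1, -1, -1, -1, -1, -1, -1, -1, -1]

```text
time: 6.6
tool_pos: [0.6113, -0.0508, 0.2514]
orientation: [2.424, 1.998, -0.001]
contact_force: [0.1, 0.7, -0.8]
finger_gap: 0.108
```

Run:
```python
from h import *
np.set_printoptions(precision=4,suppress=True)
o=get_obs();print(o['time'],o['tool_pos'],np.degrees(np.arctan2(*R.from_rotvec(o['orientation']).as_matrix()[[1,0],0])),o['finger_gap'],o['joints'])
c=shot('wrist'); save(c,'w3.png')
for k in['stud_slot','key','key_grip','dryer']:
    print(k,[(np.round(d['box']).tolist(),round(d['conf'],2)) for d in look_for(c,k)][:5])
```

```text
6.6 [ 0.6113 -0.0508  0.2514] 79.01164430646924 0.10759518214149792 [-0.138   0.1282  1.1888 -0.0007  1.825  -1.5172]
stud_slot [([401.0, 209.0, 435.0, 242.0], 0.76)]
key [([302.0, 252.0, 347.0, 379.0], 0.91)]
key_grip [([302.0, 253.0, 348.0, 383.0], 0.78), ([402.0, 211.0, 438.0, 239.0], 0.18)]
dryer [([278.0, 131.0, 550.0, 398.0], 0.78)]
```

View pics/w3.png

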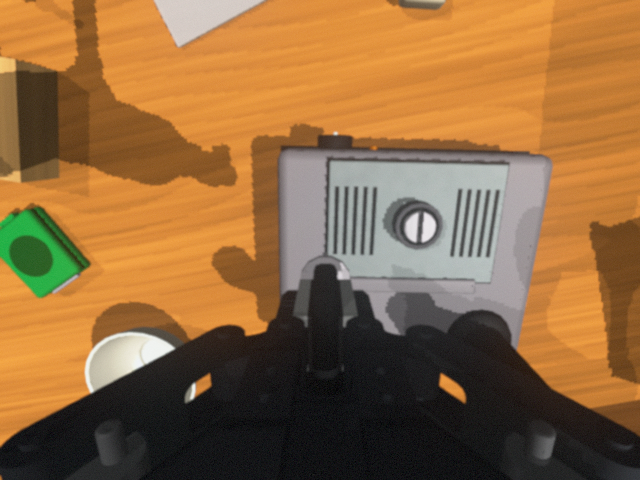

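The stud head is at (420,226) with its slot nearly vertical in the image. The key collar in hand is at (326,268).

Run:
```python
from h import *
np.set_printoptions(precision=4,suppress=True)
c=shot('wrist')
a=c['color'][196:256,390:450]; b=c['color'][236:296,296:356]
im=np.hstack([cv2.resize(x,None,fx=6.5,fy=6.5,interpolation=cv2.INTER_CUBIC) for x in(a,b)])
cv2.imwrite('pics/w4.png',im[:,:,::-1])
# head: bright mask ; slot: dark inside
g=cv2.cvtColor(c['color'],cv2.COLOR_RGB2GRAY)
m=(g[196:256,390:450]>195).astype(np.uint8)
ys,xs=np.nonzero(m); print(m.sum(), cv2.minEnclosingCircle(np.c_[xs+390,ys+196].astype(np.float32)))
print(g[205:248:3,402:440:2])
ang=lambda d:np.degrees(np.arctan2(d[1],d[0]))
# dryer hatch edges -> yaw
e=[at(c,*p,.082) for p in((287,151),(541,158))]; print('near edge yaw',ang(e[1]-e[0])-90)
```

```text
476 ((420.6253967285156, 227.2138214111328), 15.196125030517578)
[[ 75  69  61  72  90 103 105 107 108 104 107 106 109 106 115 145 177 188
  186]
 [ 66  77  97 106 108  86  73  67  67  71  68  65  76  86 100 111 119 147
  181]
 [ 93 106 101  81  67  62  76 104 111 101  73 115  97  70  68  78 100 106
  135]
 [108  94  60  68  94 146 194 220 175  96  87 197 225 203 145  81  71  97
  114]
 [ 87  62  89 125 187 221 228 227 167  78  92 205 230 232 226 188  91  67
  100]
 [ 65  82 137 207 224 225 228 224 153  79  95 207 229 230 232 231 200  83
   79]
 [ 65 100 187 225 224 225 227 222 141  84 104 207 231 230 229 234 229 126
   80]
 [ 63 111 195 224 222 224 227 218 121  81 144 228 232 230 230 232 226 135
   76]
 [ 59 115 195 222 221 224 226 217 110  73 149 227 231 230 230 231 212 105
   88]
 [ 55  86 179 222 222 225 227 206 108  77 154 227 231 229 230 228 164  79
  103]
 [ 87  74 123 206 221 224 225 190 107  86 157 227 230 229 229 182  86  96
  113]
 [107  86  73 119 194 224 227 182 101  95 189 230 230 214 136  83 100 117
  146]
 [110 111 101  76  71 108 157 126  78  78 152 161 113  91  93 105 126 155
  165]
 [170 136 107 104  98  92  86  77  78  84  90  93 101 107 126 148 163 169
  173]
 [181 180 168 147 136 127 114 112 114 116 122 129 141 157 166 169 178 187
  185]]
near edge yaw -12.447062270592895
```

View pics/w4.png

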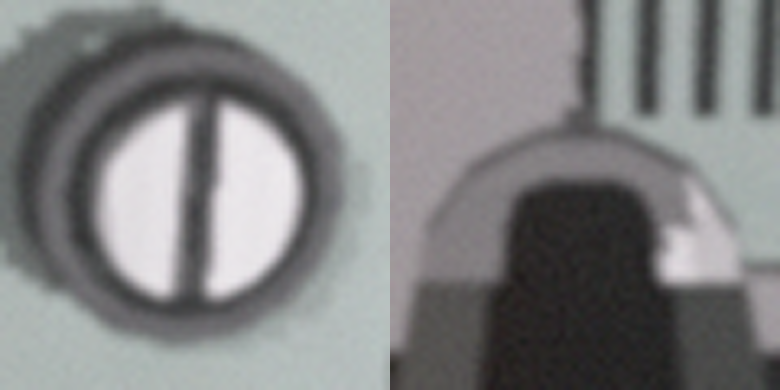

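```bash
cat > aim.py <<'E'
from h import *
np.set_printoptions(precision=4,suppress=True)
ang=lambda d:np.degrees(np.arctan2(d[1],d[0]))
E
python3 - <<'E'
from aim import *
o=get_obs(); c=shot('wrist'); t=np.array(o['tool_pos']); Rt=R.from_rotvec(o['orientation']).as_matrix()
z4=lambda x,y,u0,v0:(u0+(x+.5)/6.5-.5, v0+(y+.5)/6.5-.5)
S=at(c,*z4(201,199,390,196),.1065); print('stud',S)
for a,b in(((190,97),(177,303)),((220,97),(207,303))):
    A=at(c,*z4(*a,390,196),.1065);B=at(c,*z4(*b,390,196),.1065); print('slot yaw',ang(B-A), Rt.T@((A+B)/2-S))
tip=at(c,*z4(580-390,110,296,236),t[2]-.0576); print('tip edge in tool',Rt.T@(tip-t))
for x,y in((580,123),(425,200),(740,235)):
  q=at(c,*z4(x-390,y,296,236),t[2]-.040); print('collar',Rt.T@(q-t))
s=shot('scene'); print('scene proj stud',proj(s,S)); save(s,'s1.png',(310,130,450,270),4)
d=look_for(s,'stud_slot'); print(d[:2])
for n in('top',):
    s=shot(n); print(n,proj(s,S),look_for(s,'stud_slot')[:2])
E
```

```text
stud [0.6228 0.0253 0.1065]
slot yaw -10.378024677705623 [-0.0022  0.0003  0.    ]
slot yaw -10.170832193814775 [0.0016 0.0003 0.    ]
tip edge in tool [-0.0007 -0.0092  0.0576]
collar [-0.0007 -0.0138  0.04  ]
collar [-0.0129 -0.0074  0.04  ]
collar [ 0.0119 -0.0045  0.04  ]
scene proj stud [353.1708 250.3858]
[{'box': [346.1, 246.2, 361.4, 255.5], 'conf': 0.52}]
top [306.3322 201.6012] [{'box': [338.8, 187.4, 342.2, 199.8], 'conf': 0.36}]
```

Request:
arm_command:
  slide:
    - [0.6, -0.03, 0]
    - [1.5, -0.08, 0.2]
    - [1.93, -0.08, 0.9]
    - [1.93, -0.08, 1.6]
    - [1.93, -0.08, 1.78]
    - [1.93, -0.08, 1.78]
    - [1.93, -0.08, 1.78]
    - [1.93, -0.08, 1.78]
  dr:
    - [0, 0, -0.09]
    - [0, 0, -0.09]
    - [0, 0, -0.09]
    - [0, 0, -0.09]
    - [0, 0, -0.09]
    - [0, 0, -0.09]
    - [0, 0, -0.09]
    - [0, 0, -0.09]
  grip: [-1, -1, -1, -1, -1, -1, -1, -1]

```text
time: 7.95
tool_pos: [0.6239, 0.0259, 0.1826]
orientation: [2.41, 2.012, 0.004]
contact_force: [-0.3, -0.6, -0.7]
finger_gap: 0.104
```

```bash
cat > st.py <<'E'
from aim import *
o=get_obs();print(o['time'],o['tool_pos'],'yaw %.2f'%ang(R.from_rotvec(o['orientation']).as_matrix()[:,0]),R.from_rotvec(o['orientation']).as_matrix()[:2,2],o['contact_force'],o['moment'],o['finger_gap'])
E
python3 - <<'E'
import st
from aim import *
s=shot('scene'); w=shot('wrist')
a=cv2.resize(s['color'][200:270,318:388],(500,500),interpolation=cv2.INTER_CUBIC)
b=cv2.resize(w['color'][190:290,275:375],(500,500)[:2],interpolation=cv2.INTER_CUBIC)
im=np.hstack([a,b]); im=cv2.resize(im,(800,400)); cv2.imwrite('pics/p5.png',im[:,:,::-1])
E
```

```text
7.95 [0.6239 0.0259 0.1826] yaw 79.72 [ 0.0034 -0.0001] [-0.3166 -0.6174 -0.6838] [-0.0143 -0.0315  0.0095] 0.10373868762074806
```

View pics/p5.png

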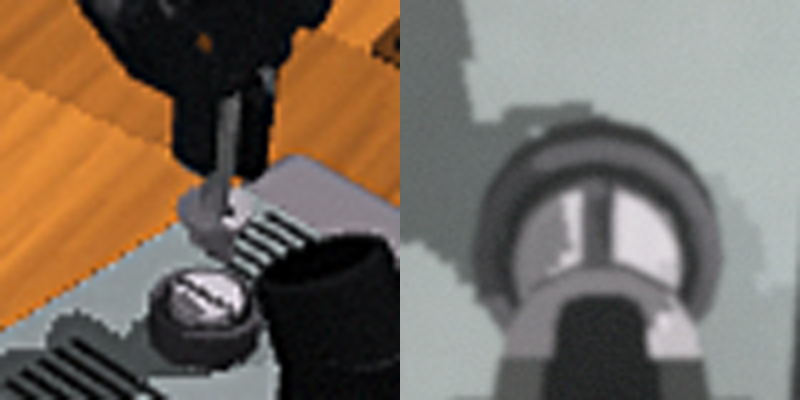

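Request:
arm_command:
  slide:
    - [-0.01, 0, 0.15]
    - [-0.01, 0, 0.3]
    - [-0.01, 0, 0.38]
    - [-0.01, 0, 0.38]
    - [-0.01, 0, 0.38]
    - [-0.01, 0, 0.38]
  dr:
    - [0, 0, 0]
    - [0, 0, 0]
    - [0, 0, 0]
    - [0, 0, 0]
    - [0, 0, 0]
    - [0, 0, 0]
  grip: [-1, -1, -1, -1, -1, -1]

```text
time: 8.65
tool_pos: [0.6232, 0.0261, 0.1653]
orientation: [2.411, 2.014, 0.0]
contact_force: [1.0, -0.1, -0.9]
finger_gap: 0.108
```

```bash
python3 st.py
```

```text
8.65 [0.6232 0.0261 0.1653] yaw 79.77 [0.0003 0.    ] [ 0.9881 -0.1132 -0.9408] [ 0.0191 -0.0504  0.0111] 0.10800319710426495
```

Request:
arm_command:
  slide:
    - [-0.01, 0, 0.05]
    - [-0.01, 0, 0.1]
    - [-0.01, 0, 0.1]
    - [-0.01, 0, 0.1]
  dr:
    - [0, 0, 0]
    - [0, 0, 0]
    - [0, 0, 0]
    - [0, 0, 0]
  grip: [-1, -1, -1, -1]

```text
time: 9.05
tool_pos: [0.623, 0.0256, 0.1609]
orientation: [-2.411, -2.014, 0.0]
contact_force: [-1.0, -0.1, -0.6]
finger_gap: 0.109
```

```bash
python3 st.py
```

```text
9.05 [0.623  0.0256 0.1609] yaw 79.76 [-0.0002 -0.    ] [-1.0472 -0.1241 -0.5936] [-0.0199 -0.0191 -0.01  ] 0.1087861011632569
```

Request:
arm_command:
  slide:
    - [0, 0, 0.05]
    - [0, 0, 0.1]
    - [0, 0, 0.1]
    - [0, 0, 0.1]
  dr:
    - [0, 0, 0]
    - [0, 0, 0]
    - [0, 0, 0]
    - [0, 0, 0]
  grip: [-1, -1, -1, -1]

```text
time: 9.45
tool_pos: [0.6232, 0.0256, 0.1577]
orientation: [2.41, 2.014, 0.001]
contact_force: [-1.4, -0.6, 3.3]
finger_gap: 0.108
```

```bash
python3 st.py
```

```text
9.45 [0.6232 0.0256 0.1577] yaw 79.76 [ 0.001 -0.   ] [-1.3884 -0.5997  3.2697] [ 0.0598  0.0454 -0.0018] 0.10770452705674327
```

Request:
arm_command:
  slide:
    - [0, 0, 0.04]
    - [0, 0, 0.08]
    - [0, 0, 0.12]
    - [0, 0, 0.12]
    - [0, 0, 0.12]
  dr:
    - [0, 0, 0]
    - [0, 0, 0]
    - [0, 0, 0]
    - [0, 0, 0]
    - [0, 0, 0]
  grip: [-1, -1, -1, -1, -1]

```text
time: 9.95
tool_pos: [0.6232, 0.0256, 0.1527]
orientation: [2.41, 2.014, 0.001]
contact_force: [-0.9, 0.3, 6.0]
finger_gap: 0.11
```

```bash
cat > av.py <<'E'
from aim import *
def av(n=6):
    L=[]
    for i in range(n):
        o=get_obs(); L.append(np.r_[o['tool_pos'],ang(R.from_rotvec(o['orientation']).as_matrix()[:,0]),o['contact_force'],o['moment'],o['finger_gap']]); camera('top')
    print(o['time'],np.round(np.mean(L,0),4),'sd z,fz,mz',np.std(L,0)[[2,6,9]])
if __name__=='__main__': av()
E
python3 av.py
```

```text
10.2 [ 0.6232  0.0256  0.1528 79.7617 -0.7547  0.1918  5.9012 -0.0179  0.1209
 -0.0019  0.1086] sd z,fz,mz [0.     0.3237 0.017 ]
```

Request:
arm_command:
  slide:
    - [0, 0, 0]
    - [0, 0, 0]
    - [0, 0, 0]
  dr:
    - [0, 0, 0.6]
    - [0, 0, 1.2]
    - [0, 0, 1.2]
  grip: [-1, -1, -1]

```text
time: 10.55
tool_pos: [0.6233, 0.0256, 0.1528]
orientation: [2.572, 1.802, 0.001]
contact_force: [-0.9, -0.2, 5.2]
finger_gap: 0.111
```

```bash
python3 -c "import av;av.av(3)"
```

```text
10.65 [ 0.6233  0.0256  0.1528 70.101  -0.5653 -0.0042  5.2431 -0.033   0.0613
 -0.022   0.1106] sd z,fz,mz [0.     0.1843 0.0041]
```

Request:
arm_command:
  slide:
    - [0, 0, 0]
    - [0, 0, 0]
    - [0, 0, 0]
  dr:
    - [0, 0, 0.3]
    - [0, 0, 0.5]
    - [0, 0, 0.5]
  grip: [-1, -1, -1]

```text
time: 11.0
tool_pos: [0.6233, 0.0255, 0.1528]
orientation: [2.632, 1.713, 0.001]
contact_force: [-1.6, -0.5, 6.5]
finger_gap: 0.107
```

```bash
python3 -c "import av;av.av(3)"
```

```text
11.1 [ 0.6233  0.0255  0.1528 66.1387 -0.7072 -0.5004  5.5999 -0.0475  0.0681
  0.0009  0.1089] sd z,fz,mz [0.     0.6931 0.0314]
```

Request:
arm_command:
  slide:
    - [0, 0, 0]
    - [0, 0, 0]
    - [0, 0, 0]
  dr:
    - [0, 0, 0.3]
    - [0, 0, 0.5]
    - [0, 0, 0.5]
  grip: [-1, -1, -1]

```text
time: 11.45
tool_pos: [0.6232, 0.0254, 0.1528]
orientation: [2.691, 1.62, 0.001]
contact_force: [-0.7, -0.3, 5.5]
finger_gap: 0.107
```

```bash
python3 -c "import av;av.av(3)"
```

```text
11.55 [ 0.6232  0.0254  0.1528 62.1339 -0.5073  0.0018  5.8762 -0.136   0.1463
  0.0436  0.1073] sd z,fz,mz [0.     0.2487 0.0315]
```

Request:
arm_command:
  slide:
    - [0, 0, 0]
    - [0, 0, 0]
    - [0, 0, 0]
  dr:
    - [0, 0, 0.2]
    - [0, 0, 0.4]
    - [0, 0, 0.4]
  grip: [-1, -1, -1]

```text
time: 11.9
tool_pos: [0.6232, 0.0254, 0.1528]
orientation: [2.735, 1.545, 0.001]
contact_force: [-1.5, -0.7, 4.5]
finger_gap: 0.106
```

```bash
python3 -c "import av;av.av(4)"
```

```text
12.05 [ 0.6232  0.0254  0.1528 58.9476 -1.0464 -0.9032  5.2866 -0.1796  0.1851
  0.1009  0.1073] sd z,fz,mz [0.     0.5326 0.0192]
```

Request:
arm_command:
  slide:
    - [0, 0, 0]
    - [0, 0, 0.015]
    - [0, 0, 0.027]
    - [0, 0, 0.027]
    - [0, 0, 0.027]
    - [0, 0, 0.027]
  dr:
    - [0, 0, -0.8]
    - [0, 0, -0.8]
    - [0, 0, -0.8]
    - [0, 0, -0.2]
    - [0, 0, 0]
    - [0, 0, 0]
  grip: [-1, -1, -1, -1, -1, -1]

```text
time: 12.7
tool_pos: [0.6232, 0.0254, 0.1519]
orientation: [2.735, 1.544, 0.001]
contact_force: [-0.8, -0.3, 6.1]
finger_gap: 0.11
```

```bash
python3 -c "import av;av.av(4)"
```

```text
12.85 [ 0.6232  0.0253  0.1519 58.9425 -1.2648 -0.8754  5.9784 -0.1749  0.2248
  0.1088  0.1077] sd z,fz,mz [0.     0.4344 0.0338]
```

Request:
arm_command:
  slide:
    - [0, 0, 0]
    - [0, 0, 0.015]
    - [0, 0, 0.025]
    - [0, 0, 0.025]
    - [0, 0, 0.025]
    - [0, 0, 0.025]
  dr:
    - [0, 0, -0.8]
    - [0, 0, -0.8]
    - [0, 0, -0.8]
    - [0, 0, -0.2]
    - [0, 0, 0]
    - [0, 0, 0]
  grip: [-1, -1, -1, -1, -1, -1]

```text
time: 13.5
tool_pos: [0.6233, 0.0254, 0.1505]
orientation: [2.734, 1.545, 0.001]
contact_force: [1.0, -1.1, 5.0]
finger_gap: 0.109
```

```bash
python3 -c "import av;av.av(4)"
```

```text
13.65 [ 0.6232  0.0254  0.1505 58.9845  0.168  -0.9196  5.0142 -0.2212  0.004
  0.0227  0.1079] sd z,fz,mz [0.     0.3331 0.035 ]
```

Request:
arm_command:
  slide:
    - [0, 0, 0]
    - [0, 0, 0]
    - [0, 0, 0]
    - [0, 0, 0]
    - [0, 0, 0]
  dr:
    - [0, 0, 0.7]
    - [0, 0, 1.4]
    - [0, 0, 2.1]
    - [0, 0, 2.1]
    - [0, 0, 2.1]
  grip: [-1, -1, -1, -1, -1]

```text
time: 14.2
tool_pos: [0.6232, 0.0254, 0.1504]
orientation: [2.929, 1.134, 0.001]
contact_force: [-0.3, -1.4, 4.5]
finger_gap: 0.106
```

```bash
python3 -c "import av;av.av(4)"
```

```text
14.35 [ 0.6232  0.0254  0.1503 42.3043  0.058  -1.7502  4.7137 -0.3326 -0.0643
 -0.0093  0.1093] sd z,fz,mz [0.     0.3229 0.0381]
```

Request:
arm_command:
  slide:
    - [0, 0, 0]
    - [0, 0, 0]
    - [0, 0, -0.02]
    - [0, 0, -0.04]
    - [0, 0, -0.05]
    - [0, 0, -0.05]
  dr:
    - [0, 0, 0.7]
    - [0, 0, 1.4]
    - [0, 0, 2.0]
    - [0, 0, 2.5]
    - [0, 0, 2.5]
    - [0, 0, 2.5]
  grip: [-1, -1, -1, -1, -1, -1]

```text
time: 15.0
tool_pos: [0.6228, 0.0256, 0.1507]
orientation: [-3.082, -0.608, 0.003]
contact_force: [1.3, -1.6, -4.1]
finger_gap: 0.107
```

```bash
python3 -c "import av;av.av(4)"
```

```text
15.15 [ 0.6228  0.0257  0.1509 22.2976  1.8972 -1.2569 -3.7657 -0.2508 -0.4507
  0.0441  0.1068] sd z,fz,mz [0.0002 0.1804 0.0147]
```

Request:
arm_command:
  slide:
    - [0.005, 0.008, 0.01]
    - [0.005, 0.008, 0.01]
    - [0.005, 0.008, 0.01]
    - [0.005, 0.008, 0.01]
  dr:
    - [0, 0, -0.3]
    - [0, 0, 0.3]
    - [0, 0, 0.8]
    - [0, 0, 0.8]
  grip: [-1, -1, -1, -1]

```text
time: 15.6
tool_pos: [0.6229, 0.0258, 0.1516]
orientation: [-3.111, -0.431, 0.002]
contact_force: [-0.1, 0.4, -1.9]
finger_gap: 0.109
```

```bash
python3 -c "import av;av.av(4)"
```

```text
15.75 [ 0.6229  0.0258  0.1516 15.8749 -0.6571  0.4486 -2.09    0.0544  0.1396
  0.0485  0.1097] sd z,fz,mz [0.     0.3887 0.0196]
```

Request:
arm_command:
  slide:
    - [0, 0, 0]
    - [0, 0, 0]
    - [0, 0, 0]
  dr:
    - [0, 0, 0.5]
    - [0, 0, 0.9]
    - [0, 0, 0.9]
  grip: [-1, -1, -1]

```text
time: 16.1
tool_pos: [0.623, 0.0257, 0.1518]
orientation: [-3.132, -0.236, 0.001]
contact_force: [-1.0, 0.4, -1.6]
finger_gap: 0.107
```

```bash
python3 -c "import av;av.av(3)"
```

```text
16.2 [ 0.623   0.0257  0.1518  8.6672 -1.9232  1.1927 -1.5062  0.222   0.3784
  0.03    0.1077] sd z,fz,mz [0.     0.1334 0.0241]
```

Request:
arm_command:
  slide:
    - [-0.006, -0.005, 0]
    - [-0.006, -0.005, 0]
    - [-0.006, -0.005, 0]
  dr:
    - [0, 0, 0.4]
    - [0, 0, 0.7]
    - [0, 0, 0.7]
  grip: [-1, -1, -1]

```text
time: 16.55
tool_pos: [0.6232, 0.0256, 0.1533]
orientation: [-3.14, -0.083, -0.002]
contact_force: [-3.3, 0.8, 4.3]
finger_gap: 0.112
```

```bash
python3 -c "import av;av.av(3)"
```

```text
16.65 [ 0.6232  0.0256  0.1532  3.0513 -3.7434  0.8317  5.3752  0.1622  0.747
  0.0328  0.1099] sd z,fz,mz [0.     0.7749 0.0487]
```

Request:
arm_command:
  slide:
    - [-0.012, 0, -0.02]
    - [-0.012, 0, -0.05]
    - [-0.012, 0, -0.07]
    - [-0.012, 0, -0.07]
  dr:
    - [0, 0, 0]
    - [0, 0, -0.2]
    - [0, 0, -0.4]
    - [0, 0, -0.4]
  grip: [-1, -1, -1, -1]

```text
time: 17.1
tool_pos: [0.6229, 0.0254, 0.1544]
orientation: [3.137, 0.171, 0.001]
contact_force: [0.9, -0.5, 1.7]
finger_gap: 0.106
```

```bash
python3 -c "import av;av.av(4)"
```

```text
17.25 [ 0.6229  0.0254  0.1544  6.1908  1.2515 -0.282   1.5933 -0.0385 -0.1632
 -0.0255  0.1078] sd z,fz,mz [0.     0.2413 0.0219]
```

Request:
arm_command:
  slide:
    - [0, 0, -0.04]
    - [0, 0, -0.06]
    - [0, 0, -0.06]
    - [0, 0, -0.06]
  dr:
    - [0, 0, 0]
    - [0, 0, 0]
    - [0, 0, 0]
    - [0, 0, 0]
  grip: [-1, -1, -1, -1]

```text
time: 17.7
tool_pos: [0.6225, 0.0256, 0.1568]
orientation: [-3.137, -0.169, 0.001]
contact_force: [0.5, 0.4, -1.4]
finger_gap: 0.109
```

```bash
python3 -c "import av;av.av(4)"
```

```text
17.85 [ 0.6225  0.0256  0.1568  6.1645  0.7284  0.5258 -1.2804  0.0508 -0.179
  0.0107  0.109 ] sd z,fz,mz [0.     0.2343 0.0341]
```

Request:
arm_command:
  slide:
    - [0, 0, -0.05]
    - [0, 0, -0.1]
    - [0, 0, -0.2]
    - [0, 0, -0.5]
    - [0, 0, -1.2]
    - [0, 0, -2.0]
    - [0, 0, -2.35]
    - [-1.75, 0, -2.35]
    - [-1.75, 0, -2.35]
    - [-1.75, 0, -2.35]
    - [-1.75, 0, -2.35]
  dr:
    - [0, 0, 0]
    - [0, 0, 0]
    - [0, 0, 0]
    - [0, 0, 0]
    - [0, 0, 0]
    - [0, 0, 0]
    - [0, 0, 0]
    - [0, 0, 0]
    - [0, 0, 0]
    - [0, 0, 0]
    - [0, 0, 0]
  grip: [-1, -1, -1, -1, -1, -1, -1, -1, -1, -1, -1]

```text
time: 19.0
tool_pos: [0.5531, 0.018, 0.2516]
orientation: [3.137, 0.169, 0.002]
contact_force: [-0.0, -0.3, -0.6]
finger_gap: 0.108
```

```bash
python3 st.py
python3 - <<'E'
from aim import *
w=shot('wrist'); S=np.array([.6228,.0253,.105]); u,v=proj(w,S); print(u,v)
u=int(np.clip(u,50,590));v=int(np.clip(v,50,430))
s=shot('scene')
a=cv2.resize(w['color'][v-40:v+40,u-40:u+40],(400,400),interpolation=cv2.INTER_CUBIC)
b=cv2.resize(w['color'][230:310,285:365],(400,400),interpolation=cv2.INTER_CUBIC)
cv2.imwrite('pics/p6.png',np.hstack([a,b])[:,:,::-1])
cv2.imwrite('pics/p6s.png',cv2.resize(s['color'][210:280,318:388],(400,400),interpolation=cv2.INTER_CUBIC)[:,:,::-1])
E
```

```text
19.0 [0.5531 0.018  0.2516] yaw 6.15 [0.0015 0.    ] [-0.0296 -0.2843 -0.5906] [ 0.0469 -0.0203 -0.0309] 0.1082654903783682
409.9356496254612 229.58632662309708
```

View pics/p6.png

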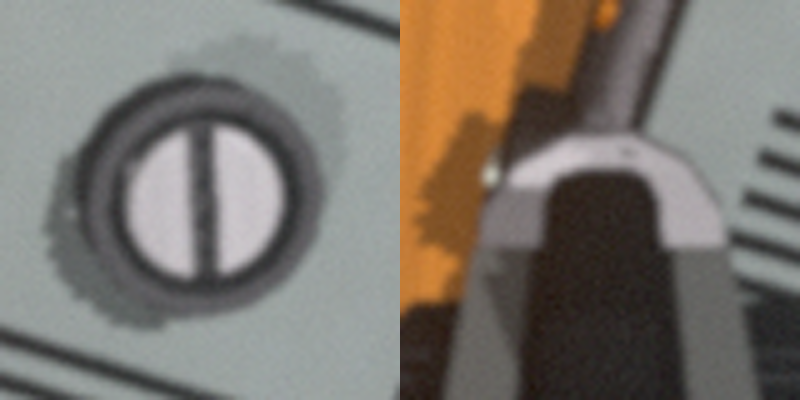

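Request:
arm_command:
  slide:
    - [-0.3, 0.7, 0]
    - [-0.8, 1.7, 0]
    - [-1.2, 2.7, 0]
    - [-1.7, 3.7, 0]
    - [-2.15, 4.7, 0]
    - [-2.6, 5.7, 0]
    - [-3.06, 6.7, 0]
    - [-3.5, 7.7, 0]
    - [-3.857, 8.447, 0]
    - [-3.857, 8.447, 0]
    - [-3.857, 8.447, 0]
    - [-3.857, 8.447, 0]
  dr:
    - [0, 0, -0.9]
    - [0, 0, -1.8]
    - [0, 0, -2.7]
    - [0, 0, -3.6]
    - [0, 0, -4.5]
    - [0, 0, -5.4]
    - [0, 0, -6.3]
    - [0, 0, -7.2]
    - [0, 0, -7.92]
    - [0, 0, -7.92]
    - [0, 0, -7.92]
    - [0, 0, -7.92]
  grip: [-1, -1, -1, -1, -1, -1, -1, -1, -1, -1, -1, -1]

```text
time: 20.3
tool_pos: [0.4366, -0.3338, 0.2509]
orientation: [-2.581, -1.791, -0.001]
contact_force: [0.2, 0.6, -0.9]
finger_gap: 0.106
```

```bash
python3 -c "import av;av.av(1)"
```

```text
20.3 [ 0.4366 -0.3338  0.2509 69.5178  0.2437  0.6231 -0.9007 -0.0218 -0.0413
  0.0199  0.1064] sd z,fz,mz [0. 0. 0.]
```

Request:
arm_command:
  slide:
    - [0, 0, 0.8]
    - [0, 0, 1.8]
    - [0, 0, 2.8]
    - [0, 0, 3.3]
    - [0, 0, 3.35]
    - [0, 0, 3.35]
    - [0, 0, 3.35]
  dr:
    - [0, 0, 0]
    - [0, 0, 0]
    - [0, 0, 0]
    - [0, 0, 0]
    - [0, 0, 0]
    - [0, 0, 0]
    - [0, 0, 0]
  grip: [-1, -1, -1, -1, -1, -1, -1]

```text
time: 21.05
tool_pos: [0.437, -0.3347, 0.1194]
orientation: [2.577, 1.79, 0.001]
contact_force: [-0.2, 0.3, 0.5]
finger_gap: 0.112
```

```bash
python3 -c "import av;av.av(2)"
python3 - <<'E'
from aim import *
w=shot('wrist'); s=shot('scene'); P=proj(s,[.4368,-.3336,.06]).astype(int); print(P)
a=cv2.resize(s['color'][P[1]-45:P[1]+35,P[0]-40:P[0]+40],(400,400),interpolation=cv2.INTER_CUBIC)
b=cv2.resize(w['color'][180:320,255:395],(400,400),interpolation=cv2.INTER_CUBIC)
cv2.imwrite('pics/p7.png',np.hstack([a,b])[:,:,::-1])
E
```

```text
21.1 [ 0.437  -0.3348  0.1195 69.5552 -0.3249  0.7659  0.0235  0.0063  0.0036
  0.0194  0.1089] sd z,fz,mz [0.0001 0.5139 0.0234]
[157 339]
```

View pics/p7.png

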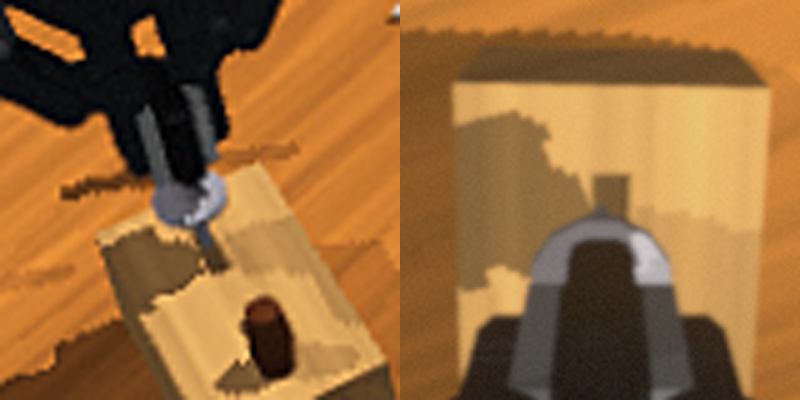

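Run:
```python
from aim import *
o=get_obs(); c=shot('wrist'); t=np.array(o['tool_pos']); Rt=R.from_rotvec(o['orientation']).as_matrix()
f=lambda x,y:(255+(x-399.5)/2.857-.5,180+(y+.5)/2.857-.5)
for x in(593,611,630): print('slot near',Rt.T@(at(c,*f(x,176),.05)-t))
for d in(.0556,.0576): print('tip near edge',Rt.T@(at(c,*f(601,208),t[2]-d)-t))
e=[at(c,*f(*p),.05) for p in((453,83),(770,87))];print([Rt.T@(q-t) for q in e],np.linalg.norm(e[1]-e[0]),ang(e[1]-e[0]))
e=[at(c,*f(*p),.05) for p in((593,176),(598,215),(630,176),(629,216))];print(ang(e[1]-e[0]),ang(e[3]-e[2]))
```

```text
slot near [-0.0021 -0.0124  0.0686]
slot near [ 0.0016 -0.0124  0.0686]
slot near [ 0.0055 -0.0124  0.0686]
tip near edge [-0.0005 -0.0097  0.0556]
tip near edge [-0.0005 -0.0091  0.0576]
[array([-0.0302, -0.0318,  0.0686]), array([ 0.0334, -0.031 ,  0.0685])] 0.06355568553806344 68.82043268080525
-13.556075418762578 -21.36692843327749
```

Request:
arm_command:
  slide:
    - [0.05, -0.02, 0]
    - [0.05, -0.02, 0]
    - [0.05, -0.02, 0]
  dr:
    - [0, 0, 0]
    - [0, 0, 0]
    - [0, 0, 0]
  grip: [-1, -1, -1]

```text
time: 21.6
tool_pos: [0.4358, -0.3323, 0.117]
orientation: [2.581, 1.791, 0.0]
contact_force: [-0.4, -0.1, -1.0]
finger_gap: 0.109
```

```bash
python3 -c "import av;av.av(3)"
```

```text
21.7 [ 0.4358 -0.3323  0.117  69.5203 -0.3488  0.5583 -0.9008  0.0226  0.0152
 -0.0277  0.1066] sd z,fz,mz [0.     0.4453 0.0492]
```

Request:
arm_command:
  slide:
    - [0, 0.01, 0.1]
    - [0, 0.01, 0.2]
    - [0, 0.01, 0.3]
    - [0, 0.01, 0.42]
    - [0, 0.01, 0.42]
    - [0, 0.01, 0.42]
  dr:
    - [0, 0, 0]
    - [0, 0, 0]
    - [0, 0, 0]
    - [0, 0, 0]
    - [0, 0, 0]
    - [0, 0, 0]
  grip: [-1, -1, -1, -1, -1, -1]

```text
time: 22.35
tool_pos: [0.4361, -0.3324, 0.0999]
orientation: [-2.581, -1.791, 0.0]
contact_force: [-0.6, 0.1, -0.3]
finger_gap: 0.111
```

```bash
python3 -c "import av;av.av(3)"
```

```text
22.45 [ 0.4362 -0.3324  0.1002 69.5229 -0.5257  0.2932 -0.4149  0.0114 -0.0046
  0.0133  0.1109] sd z,fz,mz [0.0002 0.612  0.0053]
```

Inside the slot with no contact force. Now all the way down, to the height at which the key was first held.

Request:
arm_command:
  slide:
    - [0, 0, 0.1]
    - [0, 0, 0.17]
    - [0, 0, 0.2]
    - [0, 0, 0.2]
    - [0, 0, 0.2]
  dr:
    - [0, 0, 0]
    - [0, 0, 0]
    - [0, 0, 0]
    - [0, 0, 0]
    - [0, 0, 0]
  grip: [-1, -1, -1, -1, -1]

```text
time: 23.0
tool_pos: [0.4362, -0.3324, 0.0922]
orientation: [-2.581, -1.791, 0.0]
contact_force: [0.3, 0.8, -0.2]
finger_gap: 0.108
```

```bash
python3 -c "import av;av.av(4)"
```

```text
23.15 [ 0.4362 -0.3325  0.0922 69.521   0.1428  0.4312 -0.622   0.0112 -0.0082
 -0.0293  0.1082] sd z,fz,mz [0.     0.2494 0.0226]
```

Request:
arm_command:
  slide:
    - [0, 0, 0.02]
    - [0, 0, 0.03]
    - [0, 0, 0.03]
  dr:
    - [0, 0, 0]
    - [0, 0, 0]
    - [0, 0, 0]
  grip: [-1, -1, -1]

```text
time: 23.5
tool_pos: [0.4363, -0.3325, 0.0916]
orientation: [2.58, 1.791, 0.0]
contact_force: [-0.6, 1.4, 3.8]
finger_gap: 0.106
```

```bash
python3 -c "import av;av.av(4)"
```

```text
23.65 [ 0.4363 -0.3325  0.0916 69.5238 -1.152   1.469   4.126   0.1824  0.2306
 -0.0151  0.1083] sd z,fz,mz [0.     0.7731 0.0218]
```

Request:
arm_command:
  slide:
    - [0, 0, -0.02]
    - [0, 0, -0.02]
    - [0, 0, -0.02]
    - [0, 0, -0.02]
    - [0, 0, -0.02]
    - [0, 0, -0.02]
    - [0, 0, -0.02]
    - [0, 0, -0.02]
    - [0, 0, -0.02]
  dr:
    - [0, 0, 0]
    - [0, 0, 0]
    - [0, 0, 0]
    - [0, 0, 0]
    - [0, 0, 0]
    - [0, 0, 0]
    - [0, 0, 0]
    - [0, 0, 0]
    - [0, 0, 0]
  grip: [0, 1, 1, 1, 1, 1, 1, 1, 1]

```text
time: 24.6
tool_pos: [0.4362, -0.3324, 0.0918]
orientation: [2.581, 1.791, 0.0]
contact_force: [-0.1, -2.0, -0.3]
finger_gap: 0.999
```

Request:
arm_command:
  slide:
    - [0, 0, -0.2]
    - [0, 0, -0.7]
    - [0, 0, -1.6]
    - [0, 0, -2.7]
    - [0, 0, -3.7]
    - [0, 0, -3.9]
    - [0, 0, -3.9]
    - [0, 0, -3.9]
  dr:
    - [0, 0, 0]
    - [0, 0, 0]
    - [0, 0, 0]
    - [0, 0, 0]
    - [0, 0, 0]
    - [0, 0, 0]
    - [0, 0, 0]
    - [0, 0, 0]
  grip: [1, 1, 1, 1, 1, 1, 1, 1]

```text
time: 25.4
tool_pos: [0.436, -0.3322, 0.2466]
orientation: [-2.58, -1.79, 0.001]
contact_force: [0.1, -0.3, -0.7]
finger_gap: 1.005
```

```bash
python3 st.py
python3 - <<'E'
from aim import *
w=shot('wrist'); s=shot('scene')
a=cv2.resize(w['color'][170:310,245:385],(400,400),interpolation=cv2.INTER_CUBIC)
b=cv2.resize(s['color'][210:290,313:393],(200,200),interpolation=cv2.INTER_CUBIC)
d=cv2.resize(s['color'][290:390,117:217],(200,200),interpolation=cv2.INTER_CUBIC)
cv2.imwrite('pics/p8.png',np.hstack([cv2.resize(x,(400,400)) if x.shape[0]!=400 else x for x in (a,np.vstack([np.hstack([b,d]),np.zeros((200,400,3),np.uint8)]))])[:,:,::-1])
E
```

```text
25.4 [ 0.436  -0.3322  0.2466] yaw 69.53 [-0.0012  0.001 ] [ 0.1341 -0.2759 -0.7396] [ 0.0104  0.0244 -0.008 ] 1.0045774102311322
```

View pics/p8.png

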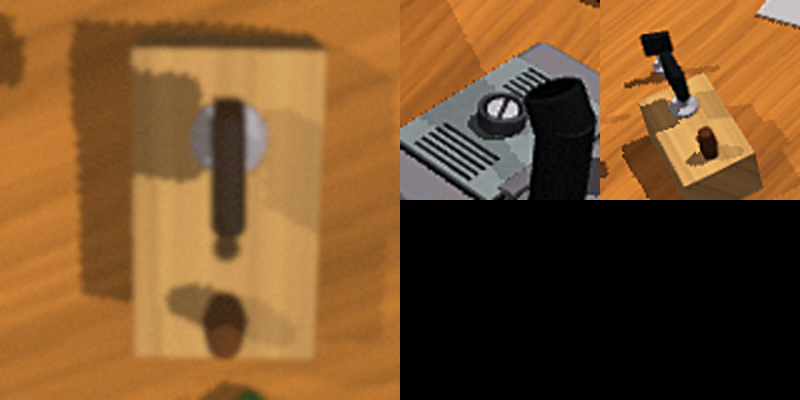

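Run:
```python
from aim import *
L=[]
for _ in range(4): s=shot('scene'); L.append(s['color'].astype(float))
ims={'before':cv2.imread('pics/scene0.png')[:,:,::-1].astype(float),'now':np.mean(L,0)}
for k,im in ims.items():
    g=im[235:270,335:375].mean(2)
    for T in(150,165,180):
        m=(g>T).astype(np.uint8); n,l,st,ce=cv2.connectedComponentsWithStats(m)
        # components within head
        sel=[i for i in range(1,n) if st[i,4]>5 and abs(ce[i][0]-18)<9 and abs(ce[i][1]-17)<9]
        ys,xs=np.nonzero(np.isin(l,sel)); print(k,T,len(xs),'centre',xs.mean()+335,ys.mean()+235,'u',xs.min()+335,xs.max()+335,'v',ys.min()+235,ys.max()+235)
for d in(0,3.7,7.7):
    P=np.array([proj(s,[.6228+.013*np.cos(a),.0253+.013*np.sin(a),.1065-d/1000]) for a in np.linspace(0,6.28,60)]); print(d,P.mean(0),P.min(0),P.max(0))
```

```text
before 150 57 centre 353.6842105263158 251.2280701754386 u 348 359 v 248 255
before 165 52 centre 353.6730769230769 251.01923076923077 u 348 359 v 248 254
before 180 52 centre 353.6730769230769 251.01923076923077 u 348 359 v 248 254
now 150 54 centre 353.5740740740741 252.92592592592592 u 348 359 v 249 256
now 165 51 centre 353.47058823529414 253.09803921568627 u 348 359 v 250 256
now 180 50 centre 353.52 253.04 u 348 359 v 250 256
0 [353.2647 250.4431] [346.6449 246.2854] [359.7088 254.5706]
3.7 [353.1515 251.8797] [346.5467 247.717 ] [359.5808 256.0121]
7.7 [353.0296 253.4254] [346.4411 249.2574] [359.443 257.563]
```

```bash
python3 -c "
from plant import *
print(get_obs()['time'],job_done())"
```

```text
the job is handed in; nothing more can be done
25.7 None
```

I pushed the stud down with the key, turned it clockwise until it caught, and put the key back in its slot. I handed the job in at 25.7 s with the gripper open and clear of everything.

- **Stud:** The first two depths I tried, about 6.3 and 7.2 mm, were blocked, and I twisted against them with only about 0.1 N m. At roughly 8.3–8.6 mm it turned freely. The highest downward force I read while pressing was about 6.7 N.
- **Catch:** At about 76° of key turn the upward push on the key jumped by about 7 N, and I stopped turning there. Afterwards the head looked level with the collar, and its slot had turned about 71°. The scene camera put the head about 4–5 mm below where it started, which fits caught rather than held at run depth.
- **Key:** Its collar met the block at the same height it was first gripped, and the last picture shows it upright and home. I had to shift it about 2 mm sideways first to line up with the slot.
- **Not clean:** While I was turning, the blade stuck in the stud's slot for a moment, pulling up by about 3 N with up to 4 N sideways. It freed once I eased the key over. I did not compare the positions of the loose objects before and after. Forces were read between moves, so a brief peak could have gone unseen.

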